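# Shut down the carving bench and unload the plaster head

## Task

The plaster head in the vise is finished: shut the carving bench down at the console by pressing, one at a time and in this order, tool stop (the round mushroom key of the pair nearer the robot), filter clean (the square key in the middle) and fan stop (the round mushroom key of the far pair), each fully down and let up again, without pressing either start key. Then slide the vise jaw well open, and only after that lift the head out and set it down gently, upright, on the gridded modelling board. Leave the rasp, the calipers and the modelling tool where they lie.

Things in the scene. Friction and masses are not known exactly. Their poses are not given: they have to be found in the camera images.
- console: Grey five-key push-button station on the bench, fixed, 240 x 82 mm, top face 58 mm high. Origin on the bench under its centre; x along the row of keys, pointing away from the robot (within 0.2 rad). Five black keys 45 mm apart, from the robot's end: tool start, tool stop, filter clean, fan start, fan stop. Closed fingertips fit on one key without reaching the next.
- tool_stop (a joint): Tool stop: mushroom key, 34 mm diameter, second from the robot's end, 22 mm proud of the face. Pressed straight down. Joint value: 0 up, 0.006 fully down (6 mm of travel); it springs back. It starts to move at about 1.5 N and is fully down at about 5 N; it counts as pressed from 4 mm
- filter_clean (a joint): Filter clean: square key, 26 x 26 mm, in the middle, 14 mm proud of the face. Pressed straight down. Joint value: 0 up, 0.006 fully down (6 mm of travel); it springs back. It starts to move at about 1.5 N and is fully down at about 5 N; it counts as pressed from 4 mm
- fan_stop (a joint): Fan stop: mushroom key, 34 mm diameter, at the far end, 22 mm proud of the face. Pressed straight down. Joint value: 0 up, 0.006 fully down (6 mm of travel); it springs back. It starts to move at about 1.5 N and is fully down at about 5 N; it counts as pressed from 4 mm
- tool_start (a joint): Tool start: round key 23 mm in diameter, nearest the robot, sunk 2 mm inside a steel guard collar 33 mm in diameter and 10 mm proud of the face; not to be pressed. 0 up, 0.006 down
- fan_start (a joint): Fan start: like tool start, in a guard collar, fourth from the robot; not to be pressed. 0 up, 0.006 down
- tool_stop_top (a point): Centre of the top of the tool stop key, 80 mm above the bench when up; moves with the key. The console's x axis runs along the row
- filter_clean_top (a point): Centre of the top of the filter clean key, 72 mm above the bench when up
- fan_stop_top (a point): Centre of the top of the fan stop key, 80 mm above the bench when up
- vise: Dark iron quick-release vise on a plywood base 180 x 130, fixed (sizes in mm). Origin on the bench; x along its slide, away from the robot (within 0.2 rad), z up. Bed top at z 43; jaws 80 wide, tops at z 76. Fixed jaw at the far side (face at x 82.5), sliding jaw on the robot's side (face at x 37.5 when closed); its rod runs through a bracket (x -55 to -41, 52 wide, top at z 82) to a round knob
- jaw (a joint): Sliding jaw with rod and knob: 0 closed on the head's plinth (the start), grows as it is slid toward the robot (vise -x), 0.040 m fully open. The half-nut is already released: it slides without turning, against about 5 N of friction, and stays where left. Well open: 15 mm or more
- vise_knob (a point): Centre of the knob: black cylinder 44 mm in diameter, 26 mm long, axis along the vise's x, 57 mm above the bench, 90 mm toward the robot from the vise's origin when closed; moves with the jaw. Behind it a 22 mm gap, crossed by the 14 mm rod, up to the bracket. Can be pinched from above across its diameter
- head: Finished plaster head (sizes in mm), 120 tall, 0.2 to 0.4 kg: plinth 44 (x) x 60 (y) x 32 high, slim neck, planar head 67 long (x, face to -x), 48 wide (y), with flat parallel temples 72 to 108 above its underside. Origin under the plinth's centre. Stands on the vise bed, the jaws clasping the plinth's 44, axes as the vise's, up to 12 off the middle sideways
- head_grip (a point): Midpoint between the flat temples, 88 mm above the head's underside; good to grasp here, closing along the head's y (48 mm)
- board: Plywood modelling board with a pencilled grid, 220 (x) x 190 (y) x 18 mm thick, fixed on the bench. Origin on the bench under its centre, z up; a modelling tool lies on it along its +y edge
- modelling_tool: Flat boxwood modelling tool, 173 mm long, 18 wide, 8 thick, lying on the modelling board along one long edge (about 75 mm from the board's centre line); origin under its middle; to be left alone
- rasp: Rasp with wooden handle, 210 mm long, 20 wide, 20 high, lying on the bench along one side of the console; origin on the bench, x axis along it; to be left alone
- calipers: Small steel bow calipers, about 120 mm long, 52 wide, 10 high, lying on the bench along the other side of the console; origin on the bench; to be left alone
Mind the look-alikes: they are no part of the job. Leave any green or purple look-alike of the head alone.

How it is judged:
By the outcome, as a careful person would: the job done as asked, in the order asked, and still so for the second after the job is handed in, with the robot touching nothing.
It also fails if it takes over 58 s, if anything falls off the work surface, if the arm or the gripper's body presses on something with over 40 N, if the wrist force passes 120 N, or if a joint passes its speed limit or range.

## Robot

A 6-joint arm with a two-finger parallel gripper is mounted at the origin on the work surface. World frame = base frame: x ahead of the robot, y to its left, z up, the work surface at z = 0. Lengths are in mm, angles in degrees, forces in N, time in s.
With the tool pointing down it reaches from about 300 to 850 mm from the base axis. Payload 4.2 kg.
Tool frame: the origin (TCP) lies between the finger pads; the fingertips stand 22 mm ahead of it and the grasp point (between the pads) lies 3 mm ahead of it; z points along the fingers, y is the direction in which the jaws open and shut (so a half turn about z gives the same grasp; the last joint's range is limited). The gripper opens to 91 mm and grips with 3 to 60 N. Pads are 32 mm wide; open, the fingers measure 118 mm over their backs; the gripper's body (76 mm by 178 mm) begins 60 mm behind the grasp point.
Start: joints at [-68.239, 18.312, 89.639, -0, 72.044, -1.146], TCP at [223.813, -529.668, 235.976] pointing down, gripper open.
Joint ranges: [-177.97, 177.97], [-48.28, 115.42], [12.27, 149.76], [-77.06, 257.06], [2.81, 150.46], [-146.56, 146.56]. Speed limits (degrees/s): [147.25, 147.25, 180, 180, 180, 180].

## Interface

Orientations are given as [roll, pitch, yaw] about the fixed x, y, z axes, in that order (R = Rz(yaw) Ry(pitch) Rx(roll)).
In Python, from workcell import * gives the robot as it stands.
- The arm moves only by the shell command python3 -m jog 'ROWS' [OPENING] [FORCE]. ROWS is text: rows parted by semicolons, each of 6 numbers parted by spaces: the shift along the tool's x, y, z in units of 0.5 m (1.0 is 0.5 m), then the turn, a rotation vector about the tool's x, y, z in units of pi/2 rad (1.0 is pi/2 rad). A call has 1 to 20 rows; each row is the pose to reach, as a shift and turn from the pose measured when the call began, along the tool's axes at that moment; what a row does not reach only later rows make up. A row lasts 1/12 s, in which the tool goes at most 41.7 mm and 7.16 degrees, less where a joint would pass 70% of its speed; a pose out of reach is approached as far as the arm can. A call with a number of a shift or a turn outside -1 to 1 is refused whole. A call with a gripper value outside its range is refused whole. OPENING is the opening, from -1 (shut) to 1 (fully open), set as the call begins (- or left out, the last holds). The fingers move at their own pace and stop on an object; FORCE is the grip in N (left out, the last holds). Time passes only in rows, so rows that repeat a pose let the fingers close. It gives the time, the measured TCP pose, the force and the opening at its end, in the units of the state.
- state(): the state, without advancing time (a new reading comes with each control period).
- grab_frame(name): name is "scene" or "top" or "wrist"; returns the picture (420x560x3 uint8, red, green, blue); there is no depth.
- calibration(name): a dict with "mtx" (3x3 intrinsics, pixels), "rvec" (rotation vector, rad) and "tvec" (3), from world to camera coordinates, as OpenCV has them. Camera axes: x right, y down, z forward; pixel columns grow to the right and rows downward; lengths in mm; the calibration is good to about 2 mm. A picture is of the moment at which its call begins: read the wrist's pose just before it. calibration takes no time and is no camera call; for the wrist camera it gives the pose at the moment of the call.
- job_done(): hands the job in, once; it reports no verdict.
Trained networks look in the newest picture that a camera, given by its name, has taken for a name from the list of things; names that differ only in an ending like _2 or _b are one class to them, and where a whole thing is asked for, a point or a joint stands for the part that bears it (a point fixed in the world has none). Each returns a list of dicts, best first, with "confidence" (0 to 1); they miss things now and then, are a little off and sometimes report something else, mostly with a low value. They report only what shows in the picture. A call takes as long as a camera call. They do not tell look-alikes from the thing itself.
- spot_in(query, camera): "rect" ([left, top, right, bottom] in pixels, round what is visible of it).
- tip_of(query, camera): "location" ([column, row] in pixels: a listed point, or the origin of a listed thing).
The state is a dict: "time_s": time; "qpos": joint angles; "qvel": joint speeds; "effort": joint torques, N m; "ee_pos": TCP position; "ee_rot": TCP orientation; "force": force on the tool from outside, world axes, zero at the start; "torque": the same for the moment, N m; "gripper_width": finger opening in mm.
Only numpy, scipy, OpenCV 4.12 (cv2) and the standard library are available. Lean on these libraries where they do the work, as an engineer would, in place of code of your own. Each camera call takes 0.05 s, during which the arm holds its last target. There are 200 camera calls.

## Working session

There is one attempt and no reset: what is moved stays moved. The work goes in short steps, Python scripts to look and compute and a shell command to move; the robot and the scene stay as the last step left them, time stands still between calls to the robot, and variables do not carry over. Pictures are saved under pics/ and viewed, about 8 in all and at most 12, crops included, and the job is handed in when it is done.

```bash
mkdir -p pics; ls
cat > h.py <<'E'
from workcell import *
import numpy as np, cv2
from scipy.spatial.transform import Rotation as R
def ray(cam,px,z):
    c=calibration(cam);K=np.array(c["mtx"],float);Rm=cv2.Rodrigues(np.array(c["rvec"],float))[0];t=np.array(c["tvec"],float).ravel()
    d=Rm.T@np.linalg.inv(K)@np.array([px[0],px[1],1.]);o=-Rm.T@t
    return o+d*(z-o[2])/d[2]
def proj(cam,P):
    c=calibration(cam);return cv2.projectPoints(np.array(P,float).reshape(-1,3),np.array(c["rvec"],float),np.array(c["tvec"],float),np.array(c["mtx"],float),None)[0].reshape(-1,2)
def save(cam,name):
    im=grab_frame(cam);cv2.imwrite("pics/"+name,np.ascontiguousarray(im[:,:,::-1]));return im
def rel(P,yaw=None):
    "shift in tool units to world P (TCP)"
    s=state();Rm=R.from_euler('xyz',s["ee_rot"],degrees=True)
    return (Rm.inv().apply(np.array(P)-s["ee_pos"])/500).round(4)
E
cat > a.py <<'E'
from h import *
print(state())
for cam in("top","scene"):
    im=save(cam,cam+"0.png")
    for q,z in [("tool_stop_top",80),("filter_clean_top",72),("fan_stop_top",80),("vise_knob",57),("head_grip",131),("head",43),("console",0),("vise",0),("board",0),("modelling_tool",18),("rasp",0),("calipers",0)]:
        for r in tip_of(q,cam)[:3]: print(cam,q,round(r["confidence"],2),np.round(r["location"]),ray(cam,r["location"],z).round(0)[:2])
E
python3 a.py; python3 -c "
import cv2;a=cv2.imread('pics/top0.png');b=cv2.imread('pics/scene0.png');print(a.shape)"
```

```text
pics
{'time_s': 0.0, 'qpos': array([-6.82395364e+01,  1.83505630e+01,  8.97072241e+01, -2.49138541e-03,
        7.20433467e+01, -1.14719177e+00]), 'qvel': array([ 0.07071729, -0.00578852, -0.01671971,  0.06834778,  0.10572236,
        0.05254001]), 'effort': array([ 2.61010347e-03, -4.12454796e+01, -2.31969935e+01,  7.28712184e-02,
        4.56349505e-02, -1.35805603e-04]), 'ee_pos': array([ 223.6184988 , -529.22179261,  235.12551234]), 'ee_rot': array([-1.79898839e+02,  3.43403084e-04,  2.29084258e+01]), 'force': array([-0.09880963, -0.04981414, -0.50734371]), 'torque': array([0.03162314, 0.03086168, 0.00427261]), 'gripper_width': 91.13374212994552}
top tool_stop_top 0.67 [168. 228.] [458. 257.]
top tool_stop_top 0.53 [172. 179.] [599. 263.]
top filter_clean_top 0.5 [169. 209.] [512. 262.]
top filter_clean_top 0.43 [204. 216.] [500. 160.]
top fan_stop_top 0.54 [171. 179.] [601. 265.]
top vise_knob 0.71 [369. 253.] [ 432. -320.]
top head_grip 0.97 [421. 215.] [ 538. -446.]
top head_grip 0.78 [302. 265.] [ 375. -128.]
top head_grip 0.59 [362. 202.] [ 562. -281.]
top head 0.87 [420. 22
[... 690 characters left out ...]
2. 208.] [ 408. -314.]
scene vise_knob 0.17 [453. 247.] [564. 284.]
scene head_grip 0.96 [251. 188.] [ 446. -142.]
scene head_grip 0.94 [ 93. 229.] [ 618. -432.]
scene head_grip 0.79 [176. 214.] [ 561. -286.]
scene head 0.83 [255. 219.] [ 436. -137.]
scene head 0.75 [105. 258.] [ 593. -438.]
scene head 0.53 [353. 283.] [662.  64.]
scene console 0.61 [426. 249.] [493. 260.]
scene console 0.59 [429. 214.] [334. 313.]
scene vise 0.88 [189. 251.] [ 507. -286.]
scene board 0.93 [314. 281.] [609.  -5.]
scene board 0.35 [185. 249.] [ 500. -296.]
scene modelling_tool 0.63 [354. 282.] [631.  73.]
scene modelling_tool 0.16 [173. 216.] [ 381. -350.]
scene rasp 0.64 [456. 247.] [483. 331.]
(420, 560, 3)
```

View pics/top0.png

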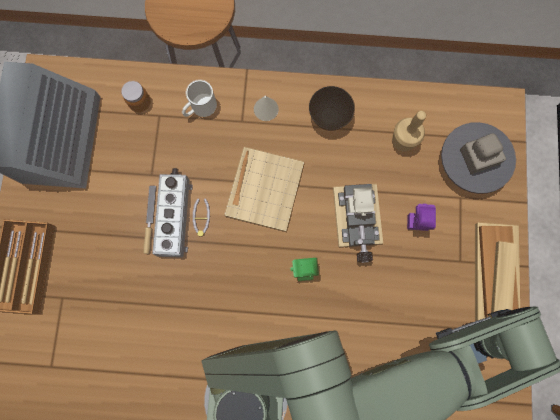

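View pics/scene0.png

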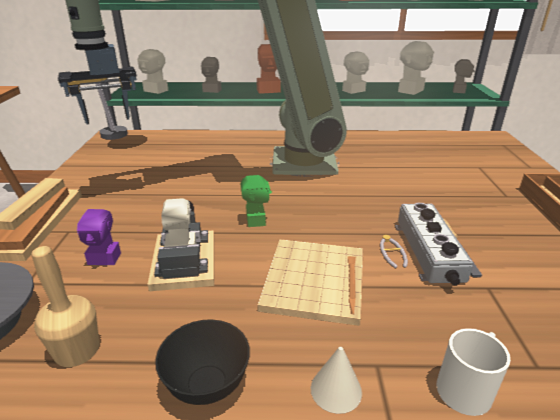

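Candidates for the head: the white one in the vise at top (362,202), scene (176,214). Look-alikes are purple at top (421,215) and green at top (302,265), with a grey bust on the turntable at (485,150). I choose the white one in the vise. The console keys run up the top picture from (167,244) for tool start to (172,182) for fan stop. I'll move over the console and take a wrist view.

```bash
P="0.714 -0.632 0 0 0 0.254"; python3 -m jog '0.714 -0.632 0 0 0 0.254;0.714 -0.632 0 0 0 0.254;0.714 -0.632 0 0 0 0.254;0.714 -0.632 0 0 0 0.254;0.714 -0.632 0 0 0 0.254;0.714 -0.632 0 0 0 0.254;0.714 -0.632 0 0 0 0.254;0.714 -0.632 0 0 0 0.254;0.714 -0.632 0 0 0 0.254;0.714 -0.632 0 0 0 0.254;0.714 -0.632 0 0 0 0.254;0.714 -0.632 0 0 0 0.254;0.714 -0.632 0 0 0 0.254' -1 20
python3 -m jog '0.13 -0.716 0.03 0 0 0;0.13 -0.716 0.03 0 0 0;0.13 -0.716 0.03 0 0 0;0.13 -0.716 0.03 0 0 0;0.13 -0.716 0.03 0 0 0;0.13 -0.716 0.03 0 0 0;0.13 -0.716 0.03 0 0 0;0.13 -0.716 0.03 0 0 0;0.13 -0.716 0.03 0 0 0;0.13 -0.716 0.03 0 0 0;0.13 -0.716 0.03 0 0 0'
cat > b.py <<'E'
from h import *
import sys
print(state()["ee_pos"],state()["ee_rot"])
im=save("wrist",sys.argv[1])
for a in sys.argv[2:]:
    q,z=a.split(":")
    for r in tip_of(q,"wrist")[:3]: print(q,round(r["confidence"],2),np.round(r["location"],1),ray("wrist",r["location"],float(z)).round(1)[:2])
E
python3 b.py w1.png tool_stop_top:80 filter_clean_top:72 fan_stop_top:80 console:0
```

```text
time_s: 2.38
ee_pos: [431.1, -96.3, 236.1]
ee_rot: [-179.9, -0.1, 0.3]
force: [0.1, -0.2, -0.8]
gripper_width: 7.4
time_s: 3.3
ee_pos: [494.2, 262.6, 221.0]
ee_rot: [-180.0, -0.0, 0.5]
force: [-0.9, -1.0, -0.7]
gripper_width: 0.4
[494.18854828 262.56697425 221.02302138] [-1.79998851e+02 -3.12650799e-02  4.69901311e-01]
filter_clean_top 0.67 [276.2 197.6] [497.9 260.5]
fan_stop_top 0.87 [274.   90.6] [590.5 262.7]
console 0.76 [277.9 179.7] [501.  259.1]
```

View pics/w1.png

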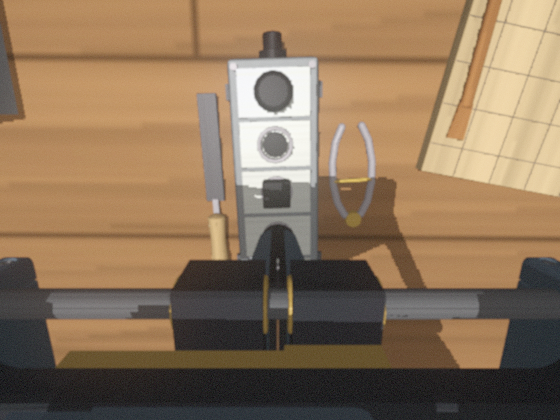

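The wrist view shows fan stop at (273,91), fan start at (274,145) and filter at (277,193); tool stop lies under the gripper. This puts fan stop at about (591,263), filter at (501,260) and tool stop at (456,259).

```bash
python3 -m jog '-0.076 0.008 0.1 0 0 0;-0.076 0.008 0.18 0 0 0;-0.076 0.008 0.22 0 0 0;-0.076 0.008 0.228 0 0 0;-0.076 0.008 0.234 0 0 0;-0.076 0.008 0.240 0 0 0;-0.076 0.008 0.246 0 0 0;-0.076 0.008 0.250 0 0 0;-0.076 0.008 0.252 0 0 0;-0.076 0.008 0.252 0 0 0;-0.076 0.008 0.252 0 0 0'
```

```text
time_s: 4.47
ee_pos: [458.0, 257.1, 97.2]
ee_rot: [-179.8, -0.3, 0.2]
force: [2.9, 0.7, 4.7]
gripper_width: 0.6
```

```bash
python3 -m jog '0 0 0.004 0 0 0;0 0 0.008 0 0 0;0 0 0.008 0 0 0'
```

```text
time_s: 4.72
ee_pos: [458.2, 257.1, 96.0]
ee_rot: [-179.8, -0.4, 0.2]
force: [-3.6, -3.2, 22.3]
gripper_width: 0.4
```

```bash
python3 -m jog '0 0 -0.03 0 0 0;0 0 -0.06 0 0 0;0.04 -0.004 -0.06 0 0 0;0.086 -0.006 -0.06 0 0 0;0.086 -0.006 -0.06 0 0 0;0.086 -0.006 -0.02 0 0 0;0.086 -0.006 -0.004 0 0 0;0.086 -0.006 0.004 0 0 0;0.086 -0.006 0.01 0 0 0;0.086 -0.006 0.016 0 0 0;0.086 -0.006 0.02 0 0 0;0.086 -0.006 0.02 0 0 0;0.086 -0.006 0.02 0 0 0'
```

```text
time_s: 5.8
ee_pos: [499.9, 260.0, 88.1]
ee_rot: [-179.9, -0.3, 0.2]
force: [-5.9, -3.5, 13.2]
gripper_width: 0.8
```

```bash
python3 -m jog '0 0 -0.04 0 0 0;0 0 -0.08 0 0 0;0.07 -0.004 -0.08 0 0 0;0.14 -0.006 -0.08 0 0 0;0.182 -0.006 -0.08 0 0 0;0.182 -0.006 -0.07 0 0 0;0.182 -0.006 -0.044 0 0 0;0.182 -0.006 -0.03 0 0 0;0.182 -0.006 -0.024 0 0 0;0.182 -0.006 -0.018 0 0 0;0.182 -0.006 -0.013 0 0 0;0.182 -0.006 -0.011 0 0 0;0.182 -0.006 -0.011 0 0 0'
```

```text
time_s: 6.88
ee_pos: [589.9, 263.2, 96.2]
ee_rot: [-179.9, -0.3, 0.3]
force: [-5.3, -2.8, 10.6]
gripper_width: 0.5
```

```bash
python3 -m jog '0 0 -0.08 0 0 0;0 0 -0.16 0 0 0;0 0 -0.24 0 0 0;-0.09 0.25 -0.32 0 0 0;-0.18 0.526 -0.32 0 0 0;-0.18 0.526 -0.32 0 0 0;-0.18 0.526 -0.32 0 0 0;-0.18 0.526 -0.32 0 0 0;-0.18 0.526 -0.32 0 0 0;-0.18 0.526 -0.32 0 0 0;-0.18 0.526 -0.32 0 0 0'
python3 -m jog '-0.23 0.59 0 0 0 0;-0.23 0.59 0 0 0 0;-0.23 0.59 0 0 0 0;-0.23 0.59 0 0 0 0;-0.23 0.59 0 0 0 0;-0.23 0.59 0 0 0 0;-0.23 0.59 0 0 0 0;-0.23 0.59 0 0 0 0;-0.23 0.59 0 0 0 0;-0.23 0.59 0 0 0 0;-0.23 0.59 0 0 0 0' 1
python3 b.py w2.png vise_knob:57 head_grip:131 vise:0 head:43
```

```text
time_s: 7.8
ee_pos: [498.7, -4.8, 256.6]
ee_rot: [180.0, -0.3, -0.0]
force: [0.5, 0.2, -0.1]
gripper_width: 0.4
time_s: 8.72
ee_pos: [384.1, -299.0, 255.9]
ee_rot: [-180.0, -0.4, 0.0]
force: [-0.6, 0.5, -0.5]
gripper_width: 70.7
[ 384.12419462 -299.02164708  255.90859299] [-1.79970659e+02 -3.80346396e-01  3.25205098e-03]
vise_knob 0.72 [282.1 159.9] [ 417.5 -304.4]
head_grip 0.64 [473.3  19.1] [ 530.7 -443.4]
head_grip 0.6 [116.2 211.2] [ 382.7 -161.7]
vise 0.68 [270.4  73.9] [ 507.5 -291.4]
head 0.97 [261.2   0.6] [ 568.1 -283.8]
head 0.74 [426.9  43.3] [ 531.2 -447.5]
head 0.7 [146.5 190.4] [ 381.5 -154.5]
```

View pics/w2.png

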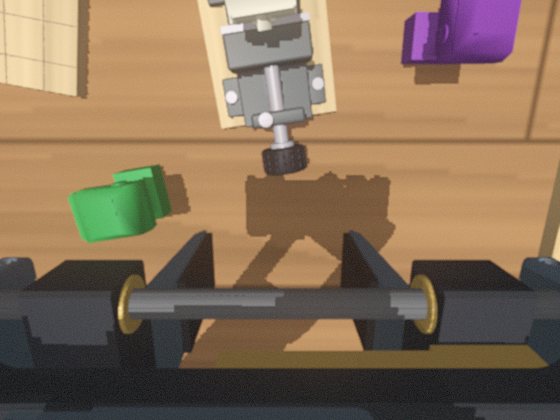

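The wrist view shows the knob at (283,158), the base's near edge from (222,128) to (336,109) (so vise yaw is about +9.5°), the white head at the top, green at (115,205) and purple at (470,30). The knob is at about (418,-305).

```bash
python3 -m jog '0.068 0.012 0.05 0 0 -0.106;0.068 0.012 0.1 0 0 -0.106;0.068 0.012 0.17 0 0 -0.106;0.068 0.012 0.24 0 0 -0.106;0.068 0.012 0.31 0 0 -0.106;0.068 0.012 0.36 0 0 -0.106;0.068 0.012 0.39 0 0 -0.106;0.068 0.012 0.39 0 0 -0.106;0.068 0.012 0.39 0 0 -0.106' 1 30
python3 -m jog '0 0 0 0 0 0;0 0 0 0 0 0;0 0 0 0 0 0;0 0 0 0 0 0;0 0 0 0 0 0;0 0 0 0 0 0' -1 40
```

```text
time_s: 9.72
ee_pos: [419.8, -304.1, 61.0]
ee_rot: [180.0, -0.3, 9.7]
force: [-0.4, -0.0, 0.7]
gripper_width: 91.3
time_s: 10.22
ee_pos: [419.9, -304.3, 61.4]
ee_rot: [179.9, -0.3, 9.7]
force: [-0.2, 0.3, 0.6]
gripper_width: 54.2
```

```bash
python3 -m jog '0 0 0 0 0 0;0 0 0 0 0 0;0 0 0 0 0 0;0 0 0 0 0 0'; python3 -m jog '-0.01 0 0 0 0 0;-0.02 0 0 0 0 0;-0.03 0 0 0 0 0;-0.04 0 0 0 0 0;-0.05 0 0 0 0 0;-0.06 0 0 0 0 0;-0.068 0 0 0 0 0;-0.072 0 0 0 0 0;-0.072 0 0 0 0 0;-0.072 0 0 0 0 0'
```

```text
time_s: 10.55
ee_pos: [420.0, -305.2, 61.6]
ee_rot: [179.9, -0.4, 9.7]
force: [-1.1, -5.4, -0.6]
gripper_width: 43.3
time_s: 11.38
ee_pos: [384.9, -310.6, 61.6]
ee_rot: [179.9, -0.4, 9.6]
force: [3.6, 3.6, 2.8]
gripper_width: 43.2
```

```bash
python3 -m jog '0 0 0 0 0 0;0 0 0 0 0 0;0 0 0 0 0 0;0 0 -0.02 0 0 0;0 0 -0.09 0 0 0;0 0 -0.17 0 0 0;0 0 -0.25 0 0 0;0.04 0 -0.33 0 0 0;0.1 0 -0.41 0 0 0;0.154 0 -0.46 0 0 0;0.154 0 -0.46 0 0 0;0.154 0 -0.46 0 0 0' 1
python3 b.py w3.png head_grip:131 head:43 vise_knob:57
```

```text
time_s: 12.38
ee_pos: [460.8, -298.0, 294.7]
ee_rot: [179.7, -0.6, 9.7]
force: [-0.2, 0.5, -1.5]
gripper_width: 91.6
[ 460.80194867 -298.03291835  294.74383323] [179.70209777  -0.62662322   9.70717728]
head_grip 0.95 [445.3 142.6] [ 536.3 -440.4]
head_grip 0.76 [282.2  81.6] [ 562.7 -284.8]
head_grip 0.64 [124.9 245.1] [ 386.4 -156.9]
head 0.9 [279.   87.3] [ 563.6 -281.9]
head 0.7 [150.6 219.3] [ 384.  -150.1]
head 0.55 [415.5 136.6] [ 536.9 -447.6]
vise_knob 0.75 [275.2 247.2] [ 378.9 -308.7]
```

View pics/w3.png

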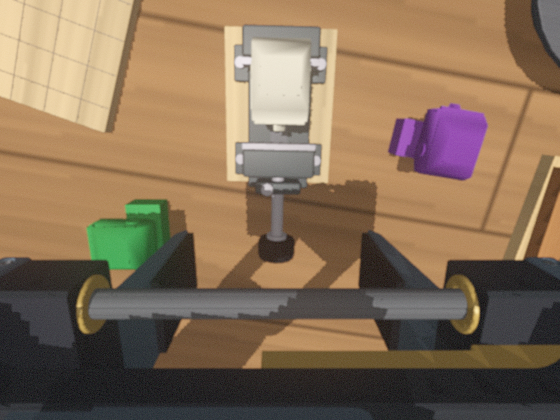

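The wrist view shows the jaw wide open, the white head at (281,80) lined up with the vise, the knob at (276,247), and green and purple well clear. Next I grasp the head at the temples.

```bash
python3 -m jog '0.08 0.008 0.02 0.003 -0.007 0;0.15 0.008 0.05 0.003 -0.007 0;0.205 0.008 0.09 0.003 -0.007 0;0.205 0.008 0.15 0.003 -0.007 0;0.205 0.008 0.2 0.003 -0.007 0;0.205 0.008 0.25 0.003 -0.007 0;0.205 0.008 0.29 0.003 -0.007 0;0.205 0.008 0.32 0.003 -0.007 0;0.205 0.008 0.32 0.003 -0.007 0;0.205 0.008 0.32 0.003 -0.007 0' 1 25
python3 -m jog '0 0 0 0 0 0;0 0 0 0 0 0;0 0 0 0 0 0;0 0 0 0 0 0;0 0 0 0 0 0;0 0 0 0 0 0;0 0 0 0 0 0;0 0 0 0 0 0;0 0 0 0 0 0;0 0 0 0 0 0' -1 25
```

```text
time_s: 13.42
ee_pos: [558.0, -283.9, 129.3]
ee_rot: [-179.5, 0.6, 9.5]
force: [0.4, -0.1, -0.3]
gripper_width: 91.5
time_s: 14.25
ee_pos: [558.1, -284.0, 129.5]
ee_rot: [-179.5, 0.6, 9.5]
force: [0.9, 0.4, 0.5]
gripper_width: 48.0
```

```bash
python3 -m jog '0 0 -0.01 0 0 0;0 0 -0.03 0 0 0;0 0 -0.06 0 0 0;0 0 -0.1 0 0 0;0 0 -0.14 0 0 0;0 0 -0.18 0 0 0;0 0 -0.21 0 0 0;0 0 -0.22 0 0 0;0 0 -0.22 0 0 0'
python3 -m jog '0.01 -0.02 0 0 0 0;0.03 -0.06 0 0 0 0;0.05 -0.11 0 0 0 0;0.07 -0.17 0 0 0 0;0.09 -0.23 0 0 0 0;0.11 -0.29 0 0 0 0;0.13 -0.35 0 0 0 0;0.15 -0.41 0 0 0 0;0.17 -0.46 0 0 0 0;0.18 -0.5 0 0 0 0;0.185 -0.52 0 0 0 0;0.185 -0.525 0 0 0 0;0.185 -0.525 0 0 0 0;0.185 -0.525 0 0 0 0'
python3 - <<'E'
from h import *
save("scene","s2.png"); 
for q,z in (("board",0),("modelling_tool",18)):
  for r in tip_of(q,"scene")[:2]: print(q,r["confidence"],r["location"],ray("scene",r["location"],z))
print(state()["force"],state()["ee_pos"])
E
```

```text
time_s: 15.0
ee_pos: [559.9, -284.9, 241.3]
ee_rot: [-179.6, 0.4, 9.5]
force: [-0.1, -0.6, -2.3]
gripper_width: 47.8
time_s: 16.17
ee_pos: [607.3, -11.6, 241.8]
ee_rot: [-179.7, 0.5, 9.5]
force: [0.5, 0.5, -4.0]
gripper_width: 48.4
board 0.87 [310.6, 282.0] [611.00046376 -11.88265573   0.        ]
modelling_tool 0.65 [349.3, 279.3] [622.70674626  64.72257772  18.        ]
[ 0.21943136  0.69796696 -3.05224156] [607.58124837 -11.98850262 242.19296453]
```

View pics/s2.png

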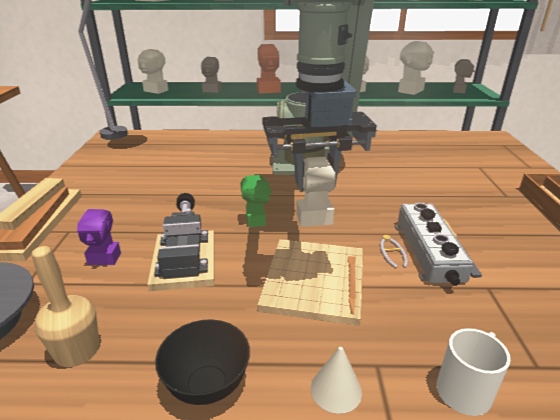

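The scene picture shows the head held upright over the board (board centre at pixel (314,281)), the vise empty with its jaw out, and the modelling tool at (352,285), clear of where the head will land.

```bash
python3 -m jog '0 0 0.03 0 0 0;0 0 0.08 0 0 0;0 0 0.13 0 0 0;0 0 0.18 0 0 0;0 0 0.22 0 0 0;0 0 0.245 0 0 0;0 0 0.255 0 0 0;0 0 0.26 0 0 0;0 0 0.26 0 0 0;0 0 0.26 0 0 0'
```

```text
time_s: 17.15
ee_pos: [607.2, -11.7, 113.3]
ee_rot: [-179.7, 0.3, 9.4]
force: [0.8, -0.2, -2.3]
gripper_width: 48.1
```

```bash
python3 -m jog '0 0 0.003 0 0 0;0 0 0.006 0 0 0;0 0 0.009 0 0 0;0 0 0.012 0 0 0;0 0 0.014 0 0 0;0 0 0.014 0 0 0;0 0 0.014 0 0 0'
```

```text
time_s: 17.73
ee_pos: [607.1, -11.7, 106.2]
ee_rot: [-179.7, 0.3, 9.4]
force: [-1.1, -0.4, -3.0]
gripper_width: 48.2
```

```bash
python3 -m jog '0 0 0.001 0 0 0;0 0 0.002 0 0 0;0 0 0.003 0 0 0;0 0 0.003 0 0 0;0 0 0.003 0 0 0'
```

```text
time_s: 18.15
ee_pos: [607.2, -11.7, 104.7]
ee_rot: [-179.7, 0.3, 9.4]
force: [-0.2, -0.3, -3.6]
gripper_width: 48.1
```

```bash
python3 -m jog '0 0 0.001 0 0 0;0 0 0.002 0 0 0;0 0 0.002 0 0 0;0 0 0.002 0 0 0;0 0 0.002 0 0 0'
```

```text
time_s: 18.57
ee_pos: [607.4, -11.6, 104.6]
ee_rot: [-179.7, 0.3, 9.4]
force: [-0.9, 0.1, 5.4]
gripper_width: 48.3
```

Contact reads +5 N, so the head is standing on the board. Now I release and lift.

```bash
python3 -m jog '0 0 0 0 0 0;0 0 0 0 0 0;0 0 0 0 0 0;0 0 0 0 0 0;0 0 0 0 0 0;0 0 0 0 0 0;0 0 0 0 0 0' 1
python3 -m jog '0 0 -0.02 0 0 0;0 0 -0.06 0 0 0;0 0 -0.11 0 0 0;0 0 -0.17 0 0 0;0 0 -0.23 0 0 0;0 0 -0.28 0 0 0;-0.06 0 -0.3 0 0 0;-0.14 0 -0.3 0 0 0;-0.22 0 -0.3 0 0 0;-0.28 0 -0.3 0 0 0;-0.3 0 -0.3 0 0 0;-0.3 0 -0.3 0 0 0'
python3 - <<'E'
from h import *
a=save("scene","s3.png");b=save("top","t3.png")
cv2.imwrite("pics/both.png",np.vstack([np.hstack([a[180:330,60:500],np.zeros((150,0,3),np.uint8)]),b[110:300,110:550]])[:,:,::-1])
E
```

```text
time_s: 19.15
ee_pos: [607.4, -11.6, 104.4]
ee_rot: [-179.7, 0.3, 9.4]
force: [-0.6, -0.3, 0.1]
gripper_width: 90.1
time_s: 20.15
ee_pos: [458.4, -37.0, 256.4]
ee_rot: [-179.7, 0.2, 9.3]
force: [-0.3, 0.2, 0.6]
gripper_width: 91.3
```

View pics/both.png

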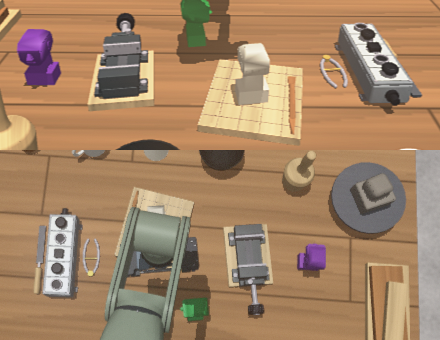

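The head stands upright on the board at crop pixel (252,75) and is clear of the modelling tool. The vise is open and empty, and the other items are unmoved.

```bash
python3 -c "
from workcell import *
print(job_done())"
```

```text
the job is handed in; nothing more can be done
None
```

The bench is shut down and the white plaster head from the vise is standing upright on the modelling board. I handed the job in at about 20 s, well inside the 58 s limit.

- **Keys:** I pressed tool stop, filter clean and fan stop in that order. The wrist force at the bottom of each press was 22, 13 and 11 N, with about 6 mm of travel each time. Each key was let up before the next. I never aimed at a start key, but I did not measure the start keys' positions directly.
- **Vise:** I slid the jaw open about 35 mm and let go of the knob, and a wrist picture showed it open before I touched the head.
- **Head:** I lifted it by the temples and lowered it in small steps to a touch of about 5 N near the board's centre, then released and withdrew.

**Last checks:** The final pictures showed the head upright and clear of the modelling tool. The vise was open and empty, and the rasp, calipers, modelling tool and both look-alikes appeared unmoved. One reading differed slightly: the grasp came out about 4 mm lower than planned, but still on the flat temples. No checks failed.

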